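# Roll the trolley wheel into its dock and lock the keeper

### The arm

A 6-joint arm with a two-finger parallel gripper is mounted at the origin on the work surface. World frame = base frame: x ahead of the robot, y to its left, z up, the work surface at z = 0. Lengths are in m, angles in degrees, forces in N, time in s.
With the tool pointing down it reaches from about 0.375 to 0.9 m from the base axis. Payload 3.1 kg.
Tool frame: the origin (TCP) lies midway between the tips of the shut fingers; the grasp point (between the pads) lies bot.pinch_z behind it (bot.pinch_z is the distance from the TCP to the grasp point, in m); z points along the fingers, y is the direction in which the jaws open and shut (so a half turn about z gives the same grasp; the last joint's range is limited). The gripper opens to 87 mm and grips with 3 to 60 N. Pads are 19 mm wide; open, the fingers measure 117 mm over their backs; the gripper's body (75 mm by 190 mm) begins 51 mm behind the grasp point.
Start: joints at [64.085, 30.224, 82.088, -0, 67.689, -10.227], TCP at [0.169, 0.602, 0.223] pointing down, gripper open.
Joint ranges: [-176.69, 176.69], [-43.24, 126.21], [12.49, 139.97], [-82, 262], [0, 151.66], [-163.58, 163.58]. Speed limits (degrees/s): [159.86, 159.86, 180, 180, 180, 180].

### API

Orientations are given as a 3x3 rotation matrix whose columns are the frame's x, y, z axes.
In Python, from rig import bot gives the robot as it stands.
- The arm moves only by the tool apply_moves, never from a script. Its argument "motion" is text: rows parted by semicolons, each of 7 numbers parted by spaces: the shift along the tool's x, y, z in m, then the turn, a rotation vector about the tool's x, y, z in degrees, then the finger opening in m, from 0 to 0.087. A call has exactly 8 rows; each row is the pose to reach, as a shift and turn from the pose commanded when the call began, along the tool's axes at that moment; what a row does not reach only later rows make up. A row lasts 1/8 s, in which the tool goes at most 62.5 mm and 10.7 degrees, less where a joint would pass 70% of its speed; a pose out of reach is approached as far as the arm can. A call with a gripper value outside its range is refused whole. The fingers move at their own pace and stop on an object; the grip force is fixed at half the most. Time passes only in rows, so rows that repeat a pose let the fingers close, or fill a call up. It gives the time, the measured TCP pose, the force and the opening at its end, in the units of the state.
- bot.read_state(): the state, without advancing time (a new reading comes with each control period).
- bot.capture(name): name is "scene" or "top" or "wrist"; returns the picture (420x560x3 uint8, red, green, blue); there is no depth.
- bot.get_calibration(name): a dict with "fx", "fy", "cx", "cy" (pixels), "rvec" (rotation vector, rad) and "tvec" (3), from world to camera coordinates, as OpenCV has them. Camera axes: x right, y down, z forward; pixel columns grow to the right and rows downward; lengths in m; the calibration is good to about 2 mm. A picture is of the moment at which its call begins: read the wrist's pose just before it. get_calibration takes no time and is no camera call; for the wrist camera it gives the pose at the moment of the call.
- bot.hand_in(): hands the job in, once; it reports no verdict.
Trained networks look in the newest picture that a camera, given by its name, has taken for a name from the list of things; names that differ only in an ending like _2 or _b are one class to them, and where a whole thing is asked for, a point or a joint stands for the part that bears it (a point fixed in the world has none). Each returns a list of dicts, best first, with "p" (0 to 1); they miss things now and then, are a little off and sometimes report something else, mostly with a low value. They report only what shows in the picture. A call takes as long as a camera call. They do not tell look-alikes from the thing itself.
- bot.find_in(name, camera): "point" ([x, y, z] in m, in world coordinates, good to about 4 mm: the middle of the surface that is visible of it).
The state is a dict: "time_s": time; "joint_positions": joint angles; "qvel": joint speeds; "tau": joint torques, N m; "position": TCP position; "tcp_rot": TCP orientation; "force": force on the tool from outside, world axes, zero at the start; "moment": the same for the moment, N m; "opening": opening from 0.0 (shut) to 1.0 (fully open).
Only numpy, scipy, OpenCV 4.12 (cv2) and the standard library are available. Lean on these libraries where they do the work, as an engineer would, in place of code of your own. Each camera call takes 0.05 s, during which the arm holds its last target.

### The job

Roll the loose trolley wheel along the bench on its rim, over the low yellow sill and into the dock until it stands upright between sill and end stop; do not lift it, skid it or let it tip over. Then take the red keeper from its rest, pass its T-head down through the slot in the dock and turn it a quarter turn counter-clockwise (seen from above), so that its bar locks across the dock's entrance behind the wheel. Leave the keeper seated and the other things on the bench undisturbed.

Things in the scene. Friction and masses are not known exactly. Their poses are not given: they have to be found in the camera images.
- wheel: Black rubber wheel, orange hub, 120 mm diameter, 36 mm wide, about 0.6 kg, free on its rim; coasts a few cm. A 16 mm axle sticks out 22 mm each side (80 mm over the ends). Pushed by both stubs it rolls straight as it points; to aim it, twist it on the spot by the tyre's sides. Origin: its centre, 60 mm up. y along the axle; x, z turn with it (z up at first). Starts 210-270 mm before the dock.
- dock_pocket (a point): Where the parked wheel's centre belongs in the fixed yellow dock, 60 mm above the bench. x: the level direction in which the wheel rolls in; y to the left of it; z up. Resting there, the wheel has about 1 mm of play between sill and end stop.
- dock: The dock; origin on the bench under the pocket, same axes. Entrance sill: rounded yellow bar across the way, 6 mm high, at x = -30 mm; pushing the wheel over it takes about 3 N at the axle, then it drops to the bench. End stop 34 mm high, face at x = 54 mm. Side strips 5 mm high at y = 32 to 40 mm on both sides. Slot block: x -118 to -38, y 58 to 126 mm, 40 mm high.
- dock_slot (a point): Centre of the slot's mouth on top of the dock's slot block, 40 mm above the bench, at x = -78, y = +92 mm from the pocket; same axes. The slot is 47 mm long (x) and 14.5 mm wide (y), through an 8 mm top plate, with 32 mm of hollow below it.
- keeper_grip (a point): Centre of the keeper's level red bar: 200 mm long (x), 16 mm wide (y), 18 mm high; z up. The keeper (0.3 kg) starts hanging head down with its bar across the rest, this point 61 mm above the bench. Seated in the slot, this point is 29 mm above the slot's mouth.
- keeper: The keeper; origin at the middle of its collar's underside, 29 mm below the bar's centre, same axes. Steel collar 36 mm in diameter, 20 mm high; below it a neck of 10 mm diameter, 13 mm long, then a T-head 40 mm long (x), 9 mm wide, 8 mm high. Head and bar are parallel: it enters with the bar along the dock's x. Locked, the bar lies along the dock's y; turned clockwise it would strike the wheel.
- keeper_rest: Fixed rest of the keeper: a grey base plate with two wooden rails 12 mm thick, tops 52 mm above the bench, 84 mm apart inside; small lips 8 mm high stand either side of the bar on the rails. Origin under its centre on the bench; x axis along the bar.
- caddy: Blue open tray, 130 x 100 mm and 50 mm high, fixed; it and the keeper's rest swap places from start to start. Origin under its centre.
- spray_can: Green spray can, 60 mm in diameter, 150 mm high, standing beyond the lane, a bystander. Origin under its centre.
- paint_tin: White paint tin, 90 mm in diameter, 100 mm high, standing beyond the lane, a bystander. Origin under its centre.
- tape_roll: Grey roll of tape lying flat, 100 mm in diameter, 45 mm high, a bystander. Origin under its centre.
- wrench: Wrench lying left of the dock, beyond it, a bystander.
- hammer: Hammer lying at the right, a bystander.
- offcut: Wooden offcut 150 x 60 x 40 mm at the left, a bystander.
Things that resemble listed ones, but are neither listed nor needed, are in the scene too. There is more than one size of the keeper; the one meant has the size given above.

How it is judged:
By the outcome, as a careful person would: the job done as asked, in the order asked, and still so for the second after the job is handed in, with the robot touching nothing.
It also fails if it takes over 72 s, if anything falls off the work surface, if the arm or the gripper's body presses on something with over 40 N, if the wrist force passes 120 N, or if a joint passes its speed limit or range.

## Working session

There is one attempt and no reset: what is moved stays moved. The work goes in short steps, Python scripts to look and compute and a tool call to move; the robot and the scene stay as the last step left them, time stands still between calls to the robot, and variables do not carry over. Pictures are saved under pics/ and viewed, and the job is handed in when it is done.

Besides the shell and the picture viewer there is one more tool, called as a command line: name --argument value ..., lists and objects as JSON in quotes. apply_moves: Moves the arm, as the interface text tells. Its arguments: {"type":"object","properties":{"motion":{"type":"string"}},"required":["motion"]}

```bash
ls; mkdir -p pics
python3 - <<'E'
from rig import bot
import cv2
s=bot.read_state();print(s, bot.pinch_z)
for c in ("scene","top"):
    im=bot.capture(c);cv2.imwrite(f"pics/{c}0.png",im[:,:,::-1])
    k=bot.get_calibration(c);print(c,k)
    for n in ["wheel","dock","keeper","keeper_rest","caddy","spray_can","paint_tin","tape_roll"]:
        print(n,[( [round(v,3) for v in d["point"]],round(d["p"],2)) for d in bot.find_in(n,c)])
E
```

```text
pics
{'time_s': 0.0, 'joint_positions': array([ 6.40846621e+01,  3.02782688e+01,  8.21578072e+01, -1.97922692e-03,
        6.76872303e+01, -1.02265026e+01]), 'qvel': array([ 0.02470461, -0.09669307,  0.09567079,  0.00494646,  0.05244953,
        0.07098114]), 'tau': array([ 7.15193582e-04, -4.40038991e+01, -1.76596445e+01,  6.33385079e-02,
        5.81982010e-02, -1.71392758e-04]), 'position': array([0.16865326, 0.60104868, 0.22157121]), 'tcp_rot': array([[-9.62747854e-01,  2.70399222e-01, -9.11814287e-04],
       [ 2.70400532e-01,  9.62745943e-01, -1.94965106e-03],
       [ 3.50661376e-04, -2.12357744e-03, -9.99997684e-01]]), 'force': array([-0.76042645,  0.45750806, -0.46959713]), 'moment': array([ 0.02839317,  0.02038975, -0.01486712]), 'opening': 0.9976277999450386} 0.0187
scene {'fx': 458.13464599655396, 'fy': 458.13464599655396, 'cx': 276.5253217437032, 'cy': 220.65464114626747, 'rvec': array([ 1.17103461,  2.31851495, -0.96458261]), 'tvec': array([ 0.26720841, -0.21314825,  1.46182832])}
wheel [([0.589, -0.125, 0.082], 0.83)]
dock [([0.517, 0.061, 0.022], 0.9), ([0.707, -0.335
[... 442 characters left out ...]
0.87)]
top {'fx': 540.2545550947073, 'fy': 540.2545550947073, 'cx': 287.9542255464191, 'cy': 218.00308618376954, 'rvec': array([ 2.16322953, -2.15876689,  0.11795409]), 'tvec': array([0.0169208 , 0.49466677, 1.7128022 ])}
wheel [([0.567, -0.139, 0.105], 0.72), ([0.669, -0.366, 0.022], 0.61)]
dock [([0.504, 0.056, 0.033], 0.92), ([0.484, -0.398, 0.069], 0.61)]
keeper [([0.486, -0.395, 0.072], 0.9), ([0.182, -0.317, 0.078], 0.61), ([0.697, 0.292, 0.002], 0.51), ([0.67, -0.366, 0.021], 0.5)]
keeper_rest [([0.479, -0.379, 0.004], 0.96)]
caddy [([0.476, 0.386, 0.026], 0.92)]
spray_can [([0.76, 0.118, 0.149], 0.66)]
paint_tin [([0.771, -0.098, 0.1], 0.74)]
tape_roll [([0.777, 0.002, 0.044], 0.66)]
```

View pics/scene0.png

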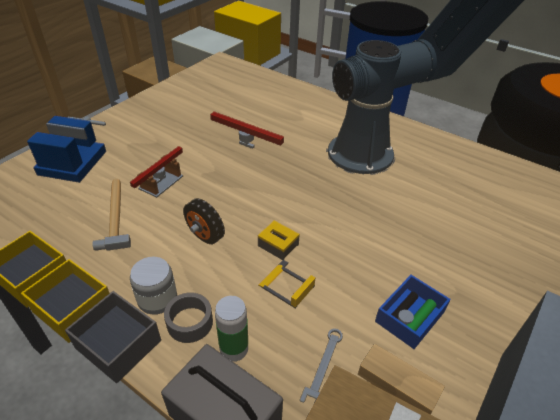

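View pics/top0.png

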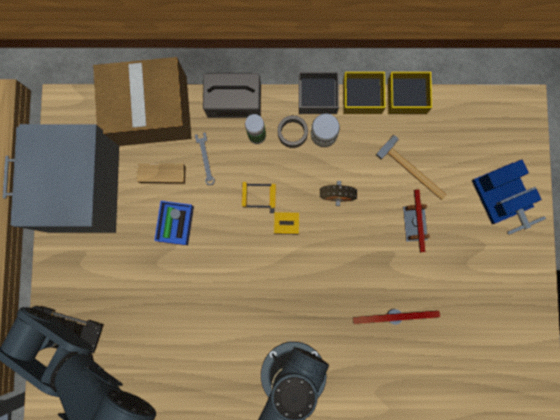

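```bash
cat > h.py <<'E'
import numpy as np, cv2
from rig import bot
def cal(c):
    k=bot.get_calibration(c);K=np.array([[k['fx'],0,k['cx']],[0,k['fy'],k['cy']],[0,0,1]]);return K,np.array(k['rvec'],float),np.array(k['tvec'],float)
def proj(P,C):
    return cv2.projectPoints(np.array(P,float).reshape(-1,3),C[1],C[2],C[0],None)[0].reshape(-1,2)
def back(uv,z,C):
    K,r,t=C;R=cv2.Rodrigues(r)[0];o=-R.T@t;out=[]
    for u,v in np.array(uv,float).reshape(-1,2):
        d=R.T@np.linalg.solve(K,[u,v,1]);out.append(o+d*(z-o[2])/d[2])
    return np.array(out)
def crop(im,x0,y0,x1,y1,s,fn):
    cv2.imwrite(fn,cv2.resize(im[y0:y1,x0:x1,::-1],None,fx=s,fy=s,interpolation=cv2.INTER_CUBIC))
E
python3 - <<'E'
from h import *
import cv2
t=cv2.imread('pics/top0.png')[:,:,::-1]
crop(t,230,160,370,250,5.5,'pics/topA.png')
crop(t,350,170,470,340,3.5,'pics/topB.png')
s=cv2.imread('pics/scene0.png')[:,:,::-1]
crop(s,120,100,330,310,2.8,'pics/scA.png')
for c in("scene","top"):
    K,r,tv=cal(c);print(-cv2.Rodrigues(r)[0].T@tv)
C=cal("top")
print(back([(260,195),(287,223)],0.03,C), back([(338,193)],0.1,C), back([(417,190),(423,251)],.07,C),back([(353,320),(439,314)],.04,C))
E
```

```text
[1.13437721 0.47224669 0.86252301]
[0.29769088 0.01022884 1.75782491]
[[0.56915176 0.10854606 0.03      ]
 [0.47823835 0.02096493 0.03      ]] [[ 0.56482957 -0.13752142  0.1       ]] [[ 0.57966118 -0.38980187  0.07      ]
 [ 0.38703601 -0.40374214  0.07      ]] [[ 0.17220002 -0.18653211  0.04      ]
 [ 0.191426   -0.45605913  0.04      ]]
```

View pics/topA.png

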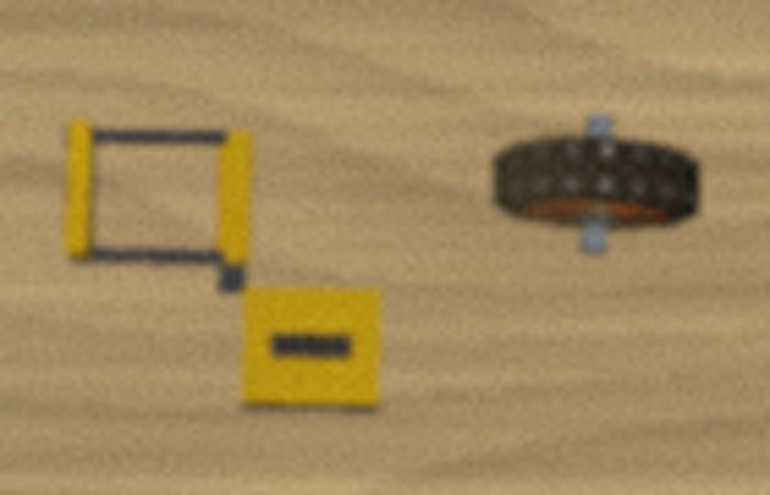

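View pics/topB.png

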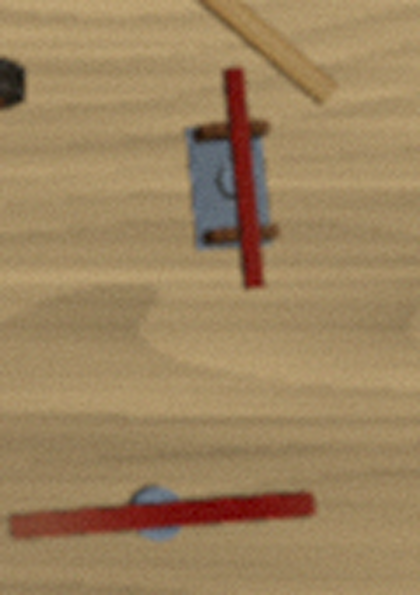

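View pics/scA.png

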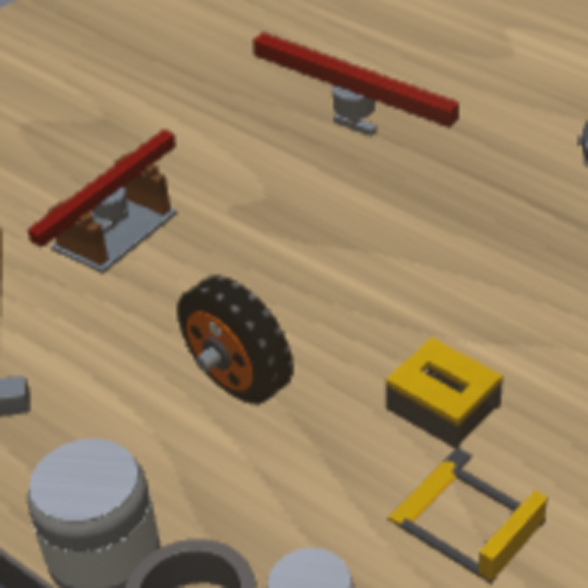

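```bash
cat >> h.py <<'E'
def plan(target,yaz,n=8,pr=True):
    """total tool-frame shift and turn from current measured pose to tool-down pose"""
    s=bot.read_state();R=np.array(s['tcp_rot']);p=np.array(s['position'])
    a=np.radians(yaz);y=np.array([np.cos(a),np.sin(a),0]);z=np.array([0,0,-1.]);x=np.cross(y,z)
    Rt=np.c_[x,y,z];d=R.T@(np.array(target)-p);rv=np.degrees(cv2.Rodrigues(R.T@Rt)[0].ravel())
    print('t',round(s['time_s'],2),'p',p.round(4),'yaz',np.degrees(np.arctan2(R[1,1],R[0,1])).round(2),'F',np.array(s['force']).round(1),'op',round(s['opening']*87,1),'j',np.array(s['joint_positions']).round(0))
    print('d',d.round(4),'rv',rv.round(2))
E
python3 - <<'E'
from h import *
plan([0.50,-0.02,0.32],0)
K,r,t=cal("wrist");R=cv2.Rodrigues(r)[0];o=-R.T@t
s=bot.read_state();T=np.array(s['tcp_rot']);print(T.T@(o-s['position']),T.T@R.T,K)
E
```

```text
t 0.9 p [0.169  0.6017 0.2226] yaz 74.31 F [-0.3 -0.6  0. ] op 86.9 j [ 64.  30.  82.   0.  68. -10.]
d [-0.4868 -0.509  -0.0974] rv [ 0.   -0.   74.31]
[ 7.51555644e-02 -1.05701292e-04 -1.61463568e-01] [[-6.70653610e-04 -9.60744951e-01 -2.77432316e-01]
 [ 9.99999138e-01 -9.57512290e-04  8.98496863e-04]
 [-1.12887118e-03 -2.77431474e-01  9.60744765e-01]] [[329.42763942   0.         284.55670454]
 [  0.         329.42763942 204.56452659]
 [  0.           0.           1.        ]]
```

apply_moves --motion "-0.02 -0.02 -0.005 0 0 4 0.087;-0.05 -0.055 -0.015 0 0 9 0.087;-0.09 -0.095 -0.025 0 0 16 0.087;-0.13 -0.135 -0.035 0 0 24 0.087;-0.17 -0.18 -0.045 0 0 32 0.087;-0.21 -0.22 -0.055 0 0 40 0.087;-0.25 -0.26 -0.065 0 0 48 0.087;-0.29 -0.30 -0.075 0 0 56 0.087"

```text
time_s: 1.9
position: [0.3678, 0.2329, 0.2982]
tcp_rot: [[-0.31, 0.951, 0.001], [0.951, 0.31, 0.0], [-0.0, 0.001, -1.0]]
force: [1.2, 0.8, -0.9]
opening: 1.0
```

```bash
python3 -c "
from h import *
plan([0.50,-0.02,0.32],0)"
```

```text
t 1.9 p [0.3678 0.2329 0.2982] yaz 18.06 F [ 1.2  0.8 -0.9] op 87.0 j [ 18.  10. 102.   0.  68.  -0.]
d [-0.2814  0.0473 -0.0217] rv [ 7.000e-02 -1.000e-02  1.806e+01]
```

apply_moves --motion "-0.05 0.008 -0.004 0 0 4 0.087;-0.10 0.016 -0.008 0 0 8 0.087;-0.15 0.025 -0.012 0 0 12 0.087;-0.20 0.034 -0.016 0 0 15 0.087;-0.24 0.041 -0.02 0 0 18 0.087;-0.27 0.045 -0.021 0 0 18 0.087;-0.281 0.047 -0.021 0 0 18 0.087;-0.281 0.047 -0.021 0 0 18 0.087"

```text
time_s: 2.9
position: [0.4998, -0.0174, 0.3183]
tcp_rot: [[-0.005, 1.0, -0.001], [1.0, 0.005, 0.001], [0.001, -0.001, -1.0]]
force: [0.0, -0.0, -0.7]
opening: 0.998
```

```bash
python3 -c "
from h import *
plan([0.50,-0.02,0.32],0)
C=cal('wrist');np.save('cw1.npy',np.array([C[0],np.c_[C[1],C[2],C[2]]]))
im=bot.capture('wrist');cv2.imwrite('pics/w1.png',im[:,:,::-1])
for n in ['wheel','dock','keeper']: print(n,[(d['point'],d['p']) for d in bot.find_in(n,'wrist')])
"
```

```text
t 2.9 p [ 0.4998 -0.0174  0.3183] yaz 0.26 F [ 0.  -0.  -0.7] op 86.8 j [-15.  14.  92.   0.  74. -15.]
d [-0.0026  0.0002 -0.0017] rv [-0.04 -0.04  0.26]
wheel [([0.5671, -0.1134, 0.0941], 0.94)]
dock [([0.5137, 0.0612, 0.0349], 0.65)]
keeper []
```

View pics/w1.png

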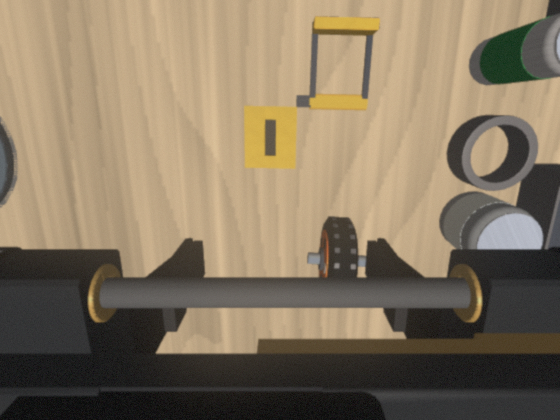

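```bash
python3 -c "
from h import *
im=cv2.imread('pics/w1.png')[:,:,::-1]
crop(im,235,5,395,180,4.5,'pics/w1a.png');crop(im,290,200,400,300,7,'pics/w1b.png')"
```

```text
(no output)
```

View pics/w1a.png

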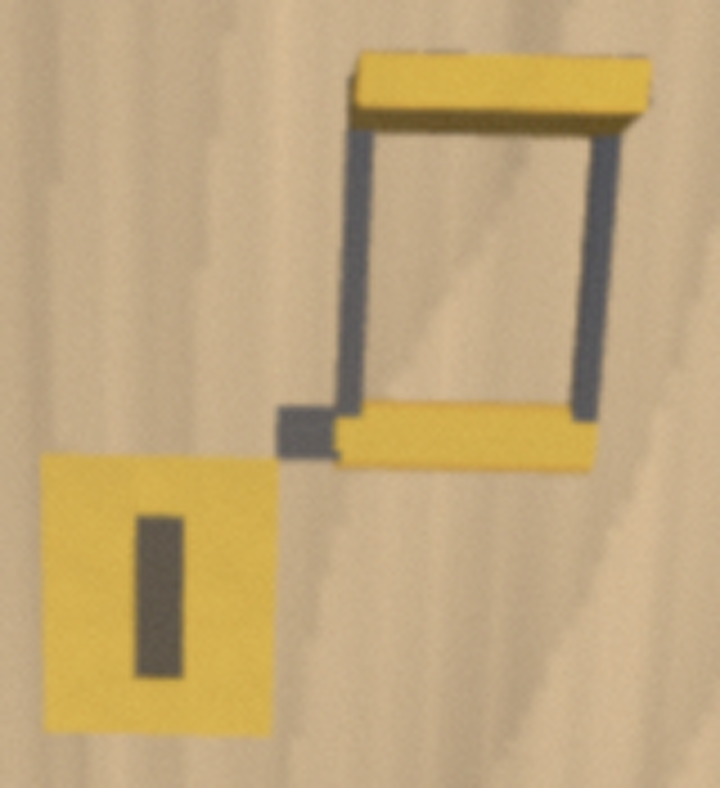

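View pics/w1b.png

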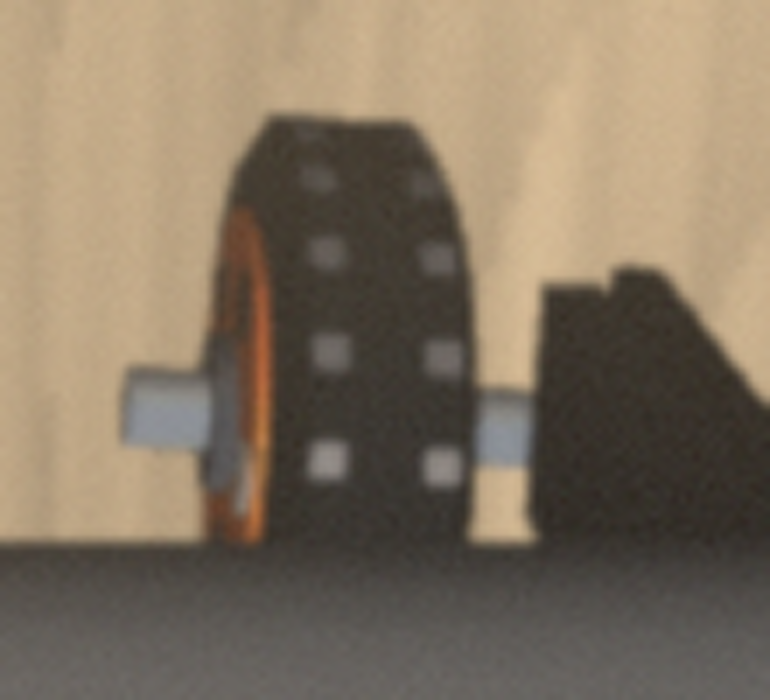

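```bash
cat > fit.py <<'E'
from h import *
from scipy.optimize import least_squares
c=np.load('cw1.npy');C=(c[0],c[1][:,0].copy(),c[1][:,1].copy())
mm=lambda *a:np.array(a,float)/1000
obj=np.array([mm(-38,58,40),mm(-38,126,40),mm(-118,126,40),mm(-118,58,40),mm(-54.5,84.75,40),mm(-54.5,99.25,40),mm(-101.5,99.25,40),mm(-101.5,84.75,40),mm(54,40,34),mm(54,-40,34)])
px=np.array([(278,459),(41,453),(44,733),(272,737),(184,516),(136,516),(135,677),(184,678),(357,106),(650,111)])/4.5+np.array([235,5])-0.4
def W(q,o):
    a=q[2];u=np.array([np.cos(a),np.sin(a),0]);v=np.array([-u[1],u[0],0]);return np.array([q[0],q[1],0])+o[:,:1]*u+o[:,1:2]*v+o[:,2:]*np.array([0,0,1])
f=lambda q:(proj(W(q,obj),C)-px).ravel()
r=least_squares(f,[.57,.1,1.57],loss='soft_l1');print(r.x[:2],np.degrees(r.x[2]));print(f(r.x).reshape(-1,2).round(1))
sl=W(r.x,np.array([mm(-78,92,40)]));print('slot',sl)
# top cam check
T=cal('top');tp=np.array([(272,290),(350,345)])
o2=np.array([mm(-38,58,40),mm(-38,126,40),mm(-118,126,40),mm(-118,58,40)]);tpx=np.array([(243,289),(243,403),(379,405),(380,291)])/5.5+[230,160]-0.4
g=lambda q:(proj(W(q,o2),T)-tpx).ravel();r2=least_squares(g,r.x);print('top',r2.x[:2],np.degrees(r2.x[2]),W(r2.x,np.array([mm(-78,92,40)])))
np.save('dock.npy',r.x)
# wheel: stubs ends at y=+-40 (world-ish), z 60 ; wheel heading a
# in wrist view: left stub end centre top
wa=np.array([(123,409)])/7+[290,200]-0.4
print('wheel left stub end (wrist)',back(wa,.06,C))
ta=np.array([(599,117),(593,250)])/5.5+[230,160]-0.4
b=back(ta,.06,T);print('stub ends top',b,b.mean(0),np.linalg.norm(b[0]-b[1]),np.degrees(np.arctan2(b[0,0]-b[1,0],b[0,1]-b[1,1])))
E
python3 fit.py
```

```text
[0.57444924 0.09986894] 89.10718217971962
[[ 0.4 -0.3]
 [-0.  -0. ]
 [ 0.2 -0.2]
 [ 0.  -0.1]
 [ 0.3 -0. ]
 [-0.3 -0.3]
 [-0.1  0.4]
 [-0.2  0.4]
 [-0.3 -0.1]
 [ 0.1  0.2]]
slot [[0.48124501 0.02331195 0.04      ]]
top [0.57089672 0.10074085] 89.53128871812527 [[0.47826172 0.02349606 0.04      ]]
wheel left stub end (wrist) [[ 0.53242848 -0.13954211  0.06      ]]
stub ends top [[ 0.61037946 -0.14302758  0.06      ]
 [ 0.53260308 -0.13892643  0.06      ]] [ 0.57149127 -0.140977    0.06      ] 0.07788443815035657 93.01841110439855
```

Run:
```python
from h import *
c=np.load('cw1.npy');C=(c[0],c[1][:,0].copy(),c[1][:,1].copy())
px=np.array([(125,407),(165,410),(505,428),(528,430)])/7+[290,200]-.4
b=back(px,.06,C);print(b,np.degrees(np.arctan2(b[2,1]-b[1,1],b[2,0]-b[1,0])),np.degrees(np.arctan2(b[3,1]-b[0,1],b[3,0]-b[0,0])))
# tread studs, rows of the two columns: same tyre circumference; 
st=np.array([(328,460),(442,466),(331,352),(443,358),(327,252),(437,258)])/7+[290,200]-.4
for z,i in((.118,0),(.108,2),(.09,4)):
    q=back(st[i:i+2],z,C);print(q,np.degrees(np.arctan2(*(q[1]-q[0])[[1,0]])))
```

```text
[[ 0.53281579 -0.13910697  0.06      ]
 [ 0.54077857 -0.13972361  0.06      ]
 [ 0.60859549 -0.14334893  0.06      ]
 [ 0.61320634 -0.14376523  0.06      ]] -3.059972148391282 -3.3163120842147125
[[ 0.56356419 -0.121667    0.118     ]
 [ 0.58328134 -0.12272028  0.118     ]] -3.057797216129216
[[ 0.56484981 -0.10591792  0.108     ]
 [ 0.58447815 -0.10697114  0.108     ]] -3.071461997149989
[[ 0.56630888 -0.09428919  0.09      ]
 [ 0.58626089 -0.09536634  0.09      ]] -3.0902314587127515
```

```bash
python3 -c "
from h import *
plan([0.573,-0.141,0.18],-3.1);plan([0.573,-0.141,0.086],-3.1)"
```

```text
t 3.1 p [ 0.4993 -0.0163  0.3185] yaz 0.4 F [ 0.7  0.6 -0.3] op 87.2 j [-15.  14.  92.   0.  74. -15.]
d [-0.1252  0.073   0.1384] rv [-0.03 -0.02  3.5 ]
t 3.1 p [ 0.4993 -0.0163  0.3185] yaz 0.4 F [ 0.7  0.6 -0.3] op 87.2 j [-15.  14.  92.   0.  74. -15.]
d [-0.1253  0.073   0.2324] rv [-0.03 -0.02  3.5 ]
```

apply_moves --motion "-0.02 0.012 0.02 0 0 0.5 0.087;-0.05 0.03 0.05 0 0 1.5 0.087;-0.085 0.05 0.085 0 0 2.5 0.087;-0.115 0.067 0.115 0 0 3.5 0.087;-0.125 0.073 0.138 0 0 3.5 0.087;-0.125 0.073 0.15 0 0 3.5 0.087;-0.125 0.073 0.15 0 0 3.5 0.087;-0.125 0.073 0.15 0 0 3.5 0.087"

```text
time_s: 4.1
position: [0.5739, -0.1413, 0.1697]
tcp_rot: [[0.054, 0.999, 0.001], [0.999, -0.054, -0.001], [-0.0, 0.001, -1.0]]
force: [-1.3, -1.3, 0.3]
opening: 1.001
```

```bash
python3 -c "
from h import *
for i in range(3): plan([0.573,-0.141,0.086],-3.1)
C=cal('wrist')
im=bot.capture('wrist');cv2.imwrite('pics/w2.png',im[:,:,::-1])
im=bot.capture('scene');cv2.imwrite('pics/s2.png',im[:,:,::-1]);crop(im,130,100,330,300,3,'pics/s2a.png')
"
```

```text
t 4.1 p [ 0.5739 -0.1413  0.1697] yaz -3.12 F [-1.3 -1.3  0.3] op 87.0 j [-25.  31.  90.   0.  58. -22.]
d [ 0.0003 -0.0011  0.0837] rv [ 0.08  0.03 -0.02]
t 4.1 p [ 0.5739 -0.1413  0.1697] yaz -3.12 F [-1.3 -1.3  0.3] op 87.0 j [-25.  31.  90.   0.  58. -22.]
d [ 0.0003 -0.0011  0.0837] rv [ 0.08  0.03 -0.02]
t 4.1 p [ 0.5739 -0.1413  0.1697] yaz -3.12 F [-1.3 -1.3  0.3] op 87.0 j [-25.  31.  90.   0.  58. -22.]
d [ 0.0003 -0.0011  0.0837] rv [ 0.08  0.03 -0.02]
```

View pics/w2.png

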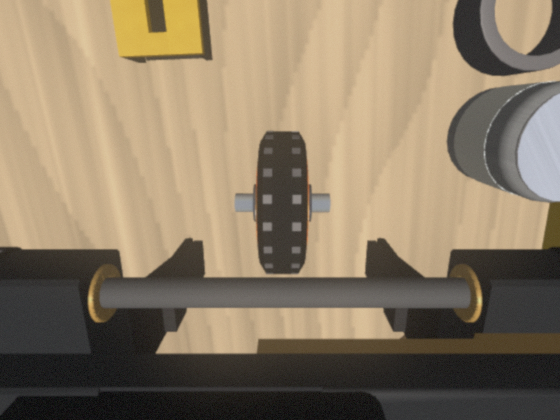

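View pics/s2a.png

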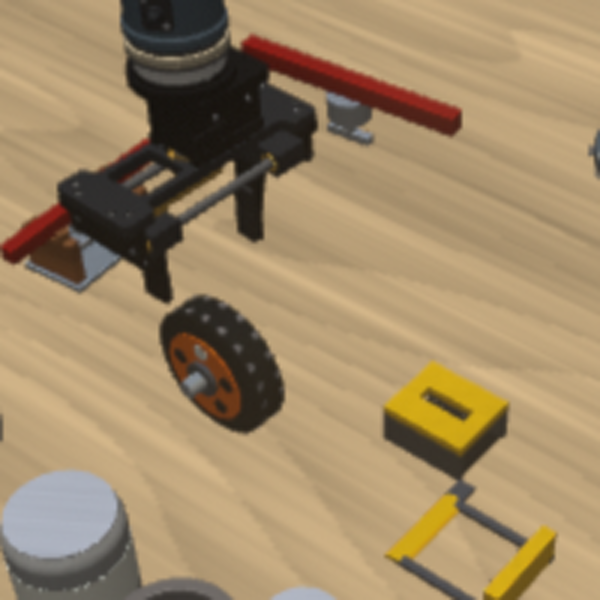

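apply_moves --motion "0 -0.001 0.02 0 0 0 0.087;0 -0.001 0.05 0 0 0 0.087;0 -0.001 0.075 0 0 0 0.07;0 -0.001 0.084 0 0 0 0.055;0 -0.001 0.084 0 0 0 0.044;0 -0.001 0.084 0 0 0 0.036;0 -0.001 0.084 0 0 0 0.032;0 -0.001 0.084 0 0 0 0.03"

```text
time_s: 5.2
position: [0.5727, -0.1422, 0.0852]
tcp_rot: [[0.056, 0.998, 0.0], [0.998, -0.056, -0.0], [-0.0, 0.0, -1.0]]
force: [-3.8, -0.0, 3.2]
opening: 0.408
```

```bash
python3 -c "
from h import *
plan([0.573,-0.141,0.086],-0.5)
im=bot.capture('wrist');cv2.imwrite('pics/w3.png',im[:,:,::-1])
"
```

```text
t 5.2 p [ 0.5727 -0.1422  0.0852] yaz -3.18 F [-3.8 -0.   3.2] op 35.5 j [-25.  38.  94.  -0.  48. -22.]
d [ 0.0012  0.0003 -0.0008] rv [ 0.02  0.02 -2.68]
```

View pics/w3.png

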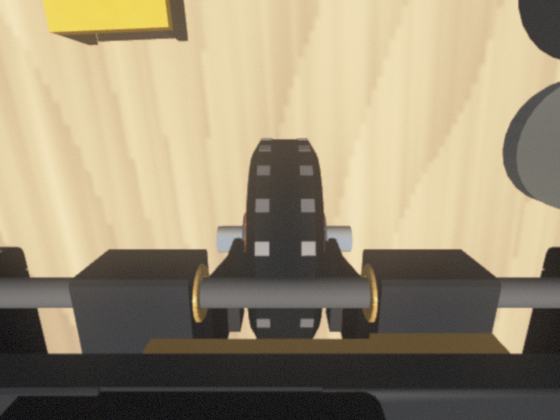

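apply_moves --motion "0 0 0 0 0 -0.6 0.03;0 0 0 0 0 -1.4 0.03;0 0 0 0 0 -2.1 0.03;0 0 0 0 0 -2.7 0.03;0 0 0 0 0 -2.7 0.03;0 0 0 0 0 -2.7 0.045;0 0 0 0 0 -2.7 0.06;0 0 0 0 0 -2.7 0.087"

```text
time_s: 6.25
position: [0.5726, -0.142, 0.0842]
tcp_rot: [[0.008, 1.0, -0.0], [1.0, -0.008, 0.0], [0.0, -0.0, -1.0]]
force: [0.3, -0.5, -0.6]
opening: 0.66
```

```bash
cat > wl.py <<'E'
from h import *
import sys
plan([0.573,-0.141,0.086],-0.5)
C=cal('wrist');np.save('cw.npy',np.array([C[0],np.c_[C[1],C[2],C[2]]]))
im=bot.capture('wrist');cv2.imwrite('pics/%s.png'%sys.argv[1],im[:,:,::-1])
print([(d['point'],d['p']) for d in bot.find_in('wheel','wrist')])
E
python3 wl.py w4
```

```text
t 6.25 p [ 0.5726 -0.142   0.0842] yaz -0.48 F [ 0.3 -0.5 -0.6] op 57.4 j [-25.  38.  94.   0.  48. -24.]
d [ 0.001   0.0004 -0.0018] rv [-0.01 -0.01  0.02]
[([0.5745, -0.1164, 0.1118], 0.87)]
```

View pics/w4.png

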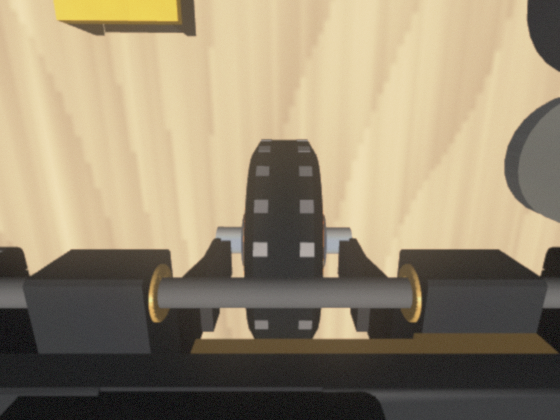

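apply_moves --motion "0 0 -0.001 0 0 0 0.055;-0.01 0 -0.001 0 0 0 0.052;-0.022 0 -0.001 0 0 0 0.052;-0.028 0 0 0 0 0 0.052;-0.028 0 0.01 0 0 0 0.052;-0.028 0 0.02 0 0 0 0.052;-0.028 0 0.027 0 0 0 0.052;-0.028 0 0.027 0 0 0 0.052"

```text
time_s: 7.35
position: [0.5717, -0.1695, 0.0565]
tcp_rot: [[0.008, 1.0, -0.002], [1.0, -0.008, 0.001], [0.001, -0.002, -1.0]]
force: [-0.2, 0.0, 0.1]
opening: 0.597
```

```bash
python3 wl.py w5; python3 -c "
from h import *
im=bot.capture('scene');cv2.imwrite('pics/s5.png',im[:,:,::-1]);crop(im,130,100,330,300,3,'pics/s5a.png')"
```

```text
t 7.35 p [ 0.5717 -0.1695  0.0565] yaz -0.46 F [-0.2  0.   0.1] op 52.0 j [-27.  41.  93.   0.  46. -27.]
d [ 0.0285  0.001  -0.0295] rv [-0.11 -0.06  0.04]
[([0.5738, -0.1243, 0.113], 0.83)]
```

View pics/w5.png

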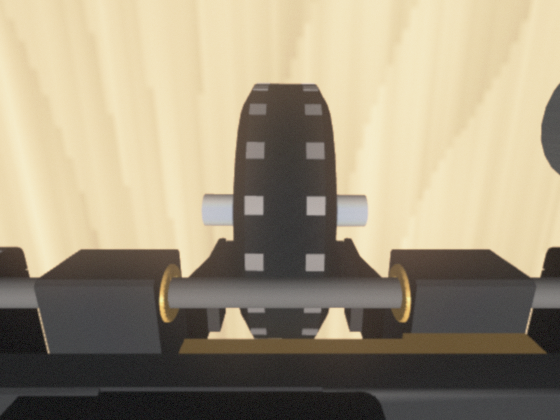

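View pics/s5a.png

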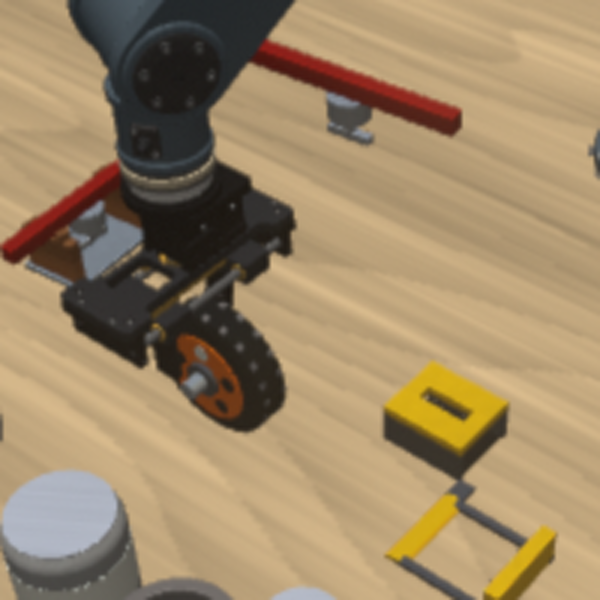

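apply_moves --motion "0.004 0 0 0 0 0 0.052;0.008 0 0 0 0 0 0.052;0.010 0 0 0 0 0 0.052;0.013 0 0 0 0 0 0.052;0.017 0 0 0 0 0 0.052;0.022 0 0 0 0 0 0.052;0.028 0 0 0 0 0 0.052;0.034 0 0 0 0 0 0.052"

```text
time_s: 8.5
position: [0.5726, -0.1355, 0.0575]
tcp_rot: [[0.008, 1.0, -0.0], [1.0, -0.008, 0.0], [0.0, -0.0, -1.0]]
force: [-0.5, -0.2, -0.2]
opening: 0.596
```

```bash
python3 wl.py w6
```

```text
t 8.5 p [ 0.5726 -0.1355  0.0575] yaz -0.48 F [-0.5 -0.2 -0.2] op 51.9 j [-24.  41.  95.   0.  45. -24.]
d [-0.0054  0.0005 -0.0285] rv [-0.01 -0.01  0.02]
[([0.574, -0.0937, 0.1119], 0.63)]
```

View pics/w6.png

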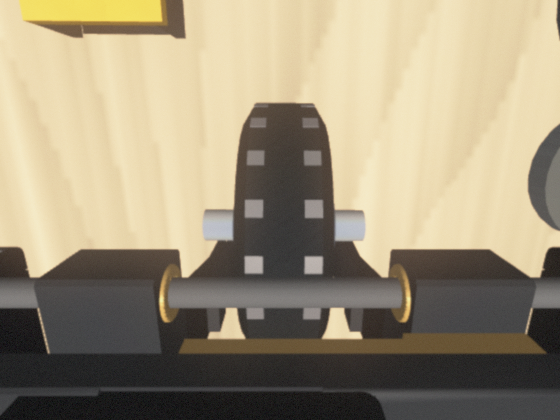

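apply_moves --motion "0.005 0 0 0 0 0 0.052;0.010 0 0 0 0 0 0.052;0.016 0 0 0 0 0 0.052;0.022 0 0 0 0 0 0.052;0.028 0 0 0 0 0 0.052;0.034 0 0 0 0 0 0.052;0.040 0 0 0 0 0 0.052;0.046 0 0 0 0 0 0.052"

```text
time_s: 9.6
position: [0.5731, -0.0897, 0.0575]
tcp_rot: [[0.008, 1.0, -0.0], [1.0, -0.008, 0.0], [0.0, -0.0, -1.0]]
force: [-0.1, -0.6, -0.1]
opening: 0.598
```

apply_moves --motion "0.006 0 0 0 0 0 0.052;0.012 0 0 0 0 0 0.052;0.018 0 0 0 0 0 0.052;0.024 0 0 0 0 0 0.052;0.030 0 0 0 0 0 0.052;0.036 0 0 0 0 0 0.052;0.042 0 0 0 0 0 0.052;0.048 0 0 0 0 0 0.052"

```text
time_s: 10.6
position: [0.5735, -0.0417, 0.0576]
tcp_rot: [[0.008, 1.0, 0.0], [1.0, -0.008, -0.0], [-0.0, 0.0, -1.0]]
force: [-0.7, -0.6, 0.4]
opening: 0.596
```

```bash
python3 wl.py w7
```

```text
t 10.6 p [ 0.5735 -0.0417  0.0576] yaz -0.49 F [-0.7 -0.6  0.4] op 51.8 j [-15.  40.  97.  -0.  44. -15.]
d [-0.0993  0.0004 -0.0284] rv [0.   0.   0.01]
[([0.5735, 0.0011, 0.1108], 0.72)]
```

View pics/w7.png

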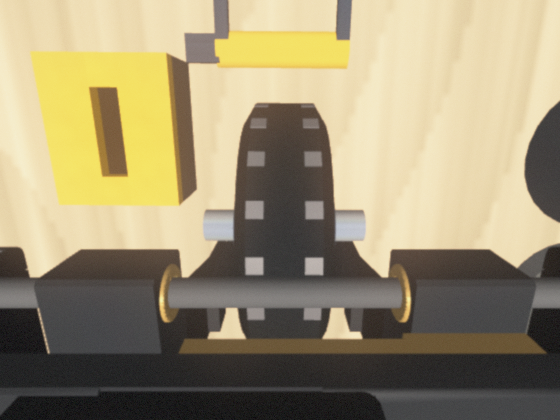

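apply_moves --motion "0.005 0 0 0 0 0 0.052;0.011 0 0 0 0 0 0.052;0.017 0 0 0 0 0 0.052;0.023 0 -0.001 0 0 0 0.052;0.029 0 -0.001 0 0 0 0.052;0.035 0 -0.002 0 0 0 0.052;0.041 0 -0.002 0 0 0 0.052;0.047 0 -0.003 0 0 0 0.052"

```text
time_s: 11.7
position: [0.5738, 0.0054, 0.0605]
tcp_rot: [[0.009, 1.0, -0.0], [1.0, -0.009, 0.0], [0.0, -0.0, -1.0]]
force: [-0.4, -0.3, -0.1]
opening: 0.601
```

apply_moves --motion "0.006 0 0 0 0 0 0.052;0.012 0 0 0 0 0 0.052;0.018 0 0 0 0 0 0.052;0.023 0 0 0 0 0 0.052;0.028 0 0 0 0 0 0.052;0.033 0 0 0 0 0 0.052;0.038 0 0 0 0 0 0.052;0.043 0 0 0 0 0 0.052"

```text
time_s: 12.7
position: [0.5738, 0.0487, 0.0602]
tcp_rot: [[0.009, 1.0, -0.001], [1.0, -0.009, 0.001], [0.001, -0.001, -1.0]]
force: [-0.2, -0.2, -0.1]
opening: 0.597
```

```bash
python3 wl.py w8
```

```text
t 12.7 p [0.5738 0.0487 0.0602] yaz -0.49 F [-0.2 -0.2 -0.1] op 52.0 j [-6. 40. 96.  0. 44. -6.]
d [-0.1897  0.0008 -0.0259] rv [-0.06 -0.04  0.01]
[([0.5756, 0.091, 0.1161], 0.79)]
```

View pics/w8.png

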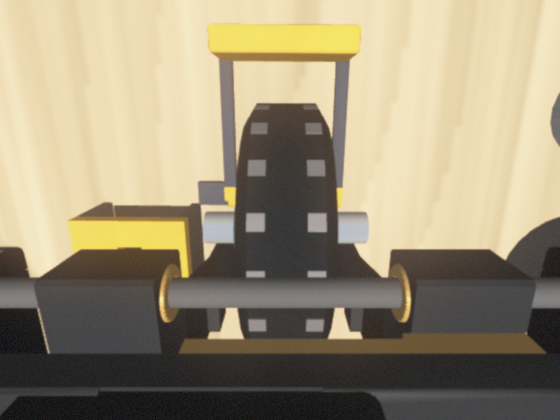

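apply_moves --motion "0.004 0 0 0 0 0 0.052;0.008 0 0 0 0 0 0.052;0.012 0 0 0 0 0 0.052;0.016 0 0 0 0 0 0.052;0.020 0 0 0 0 0 0.052;0.024 0 0 0 0 0 0.052;0.028 0 0 0 0 0 0.052;0.032 0 0 0 0 0 0.052"

```text
time_s: 13.8
position: [0.5745, 0.0802, 0.0606]
tcp_rot: [[0.008, 1.0, 0.0], [1.0, -0.008, -0.0], [-0.0, 0.0, -1.0]]
force: [0.0, -0.4, -1.3]
opening: 0.596
```

```bash
python3 wl.py w9;python3 -c "
from h import *
im=bot.capture('scene');cv2.imwrite('pics/s9.png',im[:,:,::-1]);crop(im,200,150,350,310,3.6,'pics/s9a.png')"
```

```text
t 13.8 p [0.5745 0.0802 0.0606] yaz -0.49 F [ 0.  -0.4 -1.3] op 51.8 j [-3. 40. 96. -0. 44. -3.]
d [-0.2212  0.0004 -0.0254] rv [0.   0.   0.01]
[([0.5759, 0.1233, 0.1123], 0.68)]
```

View pics/w9.png

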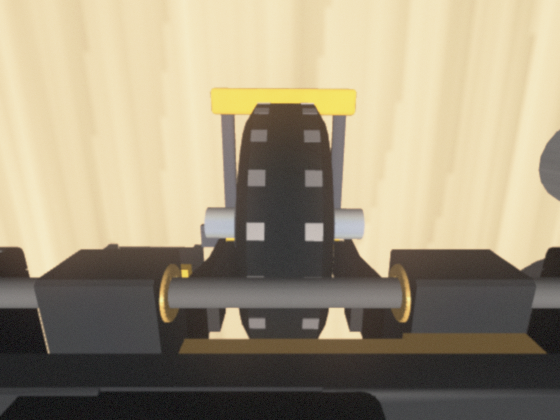

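View pics/s9a.png

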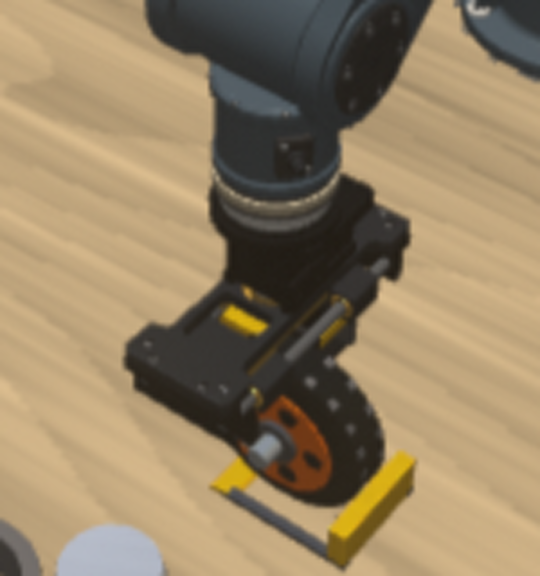

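apply_moves --motion "0.001 0 0 0 0 0 0.052;0.002 0 0 0 0 0 0.052;0.003 0 0 0 0 0 0.052;0.003 0 0 0 0 0 0.052;-0.002 0 0 0 0 0 0.054;-0.010 0 0 0 0 0 0.056;-0.018 0 -0.01 0 0 0 0.06;-0.022 0 -0.04 0 0 0 0.06"

```text
time_s: 14.95
position: [0.5731, 0.0574, 0.1001]
tcp_rot: [[0.009, 1.0, -0.004], [1.0, -0.009, 0.001], [0.0, -0.004, -1.0]]
force: [0.1, -0.6, -0.4]
opening: 0.685
```

apply_moves --motion "-0.005 0 -0.04 0 0 0 0.07;-0.015 -0.005 -0.08 0 0 0 0.08;-0.03 -0.015 -0.12 0 0 0 0.087;-0.05 -0.03 -0.16 0 0 0 0.087;-0.075 -0.045 -0.19 0 0 0 0.087;-0.10 -0.06 -0.21 0 0 0 0.087;-0.12 -0.07 -0.215 0 0 0 0.087;-0.12 -0.07 -0.215 0 0 0 0.087"

```text
time_s: 15.95
position: [0.5029, -0.0626, 0.3168]
tcp_rot: [[0.011, 1.0, 0.002], [1.0, -0.011, -0.001], [-0.001, 0.002, -1.0]]
force: [-0.4, 0.0, 1.4]
opening: 1.0
```

```bash
python3 wl.py w10;python3 -c "
from h import *
im=bot.capture('scene');cv2.imwrite('pics/s10.png',im[:,:,::-1]);crop(im,200,150,350,310,3.6,'pics/s10a.png')"
```

```text
t 15.95 p [ 0.5029 -0.0626  0.3168] yaz -0.64 F [-0.4  0.   1.4] op 87.0 j [-20.  15.  92.   0.  73. -19.]
d [-0.0775  0.0705  0.231 ] rv [ 0.12  0.03 -0.14]
[([0.5688, 0.0869, 0.1074], 0.96), ([0.681, -0.3444, 0.0205], 0.38)]
```

View pics/w10.png

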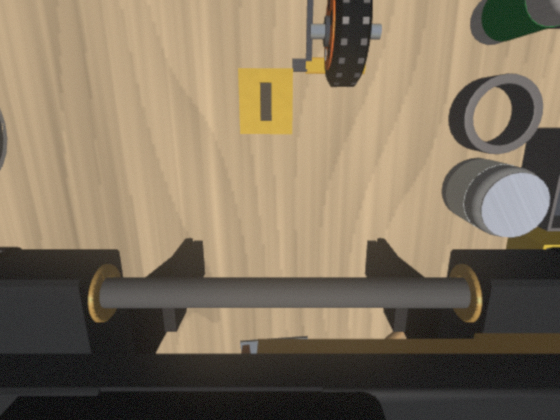

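View pics/s10a.png

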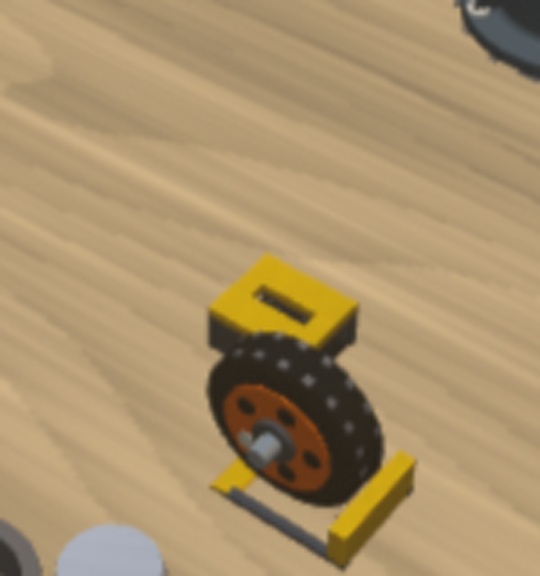

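```bash
python3 -c "
from h import *
plan([0.395,-0.395,0.27],-86)"
```

```text
t 16.1 p [ 0.5032 -0.061   0.3155] yaz -0.49 F [-0.   0.   0.3] op 86.7 j [-20.  15.  92.   0.  73. -19.]
d [-0.3349 -0.1054  0.0453] rv [-3.000e-02 -3.000e-02  8.551e+01]
```

apply_moves --motion "-0.03 -0.01 0.004 0 0 8 0.087;-0.07 -0.022 0.009 0 0 18 0.087;-0.12 -0.038 0.016 0 0 28 0.087;-0.17 -0.054 0.023 0 0 38 0.087;-0.22 -0.07 0.03 0 0 48 0.087;-0.265 -0.084 0.036 0 0 58 0.087;-0.30 -0.095 0.04 0 0 68 0.087;-0.32 -0.10 0.043 0 0 77 0.087"

```text
time_s: 17.1
position: [0.4005, -0.3818, 0.2716]
tcp_rot: [[0.978, 0.211, -0.0], [0.211, -0.978, 0.001], [-0.0, -0.001, -1.0]]
force: [1.0, 0.5, -0.2]
opening: 1.006
```

apply_moves --motion "0 -0.014 0.002 0 0 8.5 0.087;0 -0.016 0.002 0 0 8.5 0.087;0 -0.016 0.002 0 0 8.5 0.087;0 -0.016 0.002 0 0 8.5 0.087;0 -0.016 0.002 0 0 8.5 0.087;0 -0.016 0.002 0 0 8.5 0.087;0 -0.016 0.002 0 0 8.5 0.087;0 -0.016 0.002 0 0 8.5 0.087"

```text
time_s: 18.1
position: [0.3971, -0.365, 0.2706]
tcp_rot: [[0.998, 0.07, -0.0], [0.07, -0.998, -0.0], [-0.0, 0.0, -1.0]]
force: [0.6, -0.4, -0.2]
opening: 1.003
```

```bash
python3 wl.py w11
```

```text
t 18.1 p [ 0.3971 -0.365   0.2706] yaz -85.99 F [ 0.6 -0.4 -0.2] op 87.2 j [-54.  20.  91.  -0.  69.  32.]
d [ 0.1912 -0.2112  0.1846] rv [  0.     0.   -85.49]
[]
```

View pics/w11.png

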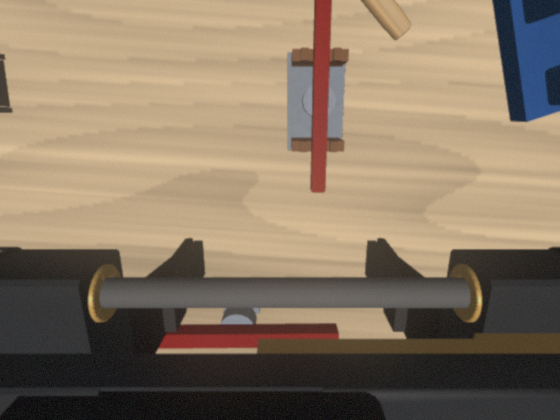

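```bash
python3 -c "
from h import *
im=cv2.imread('pics/w11.png')[:,:,::-1]
crop(im,270,0,370,200,3.9,'pics/w11a.png')"
```

```text
(no output)
```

View pics/w11a.png

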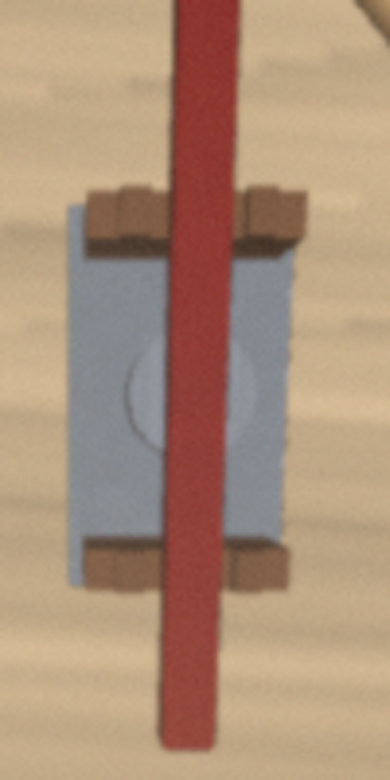

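Run:
```python
from h import *
c=np.load('cw.npy');C=(c[0],c[1][:,0].copy(),c[1][:,1].copy())
f=lambda l:np.array(l)/3.9+[270,0]-.4
L=back(f([(162,735),(178,10)]),.07,C);R=back(f([(214,735),(239,10)]),.07,C)
a=(L+R)/2;d=a[1]-a[0];az=np.degrees(np.arctan2(d[1],d[0]));print('width',L-R,'az',az)
e=back(f([(188,748)]),.07,C)[0];u=d/np.linalg.norm(d);e=a[0]+u*((e-a[0])@u);print('end',e,'mid',e+.1*u)
print('collar',back(f([(192,393)]),.052,C))
# rails top z=.052: near rail y ~ 540..588 ; far 195..240
print('rails',back(f([(186,588),(195,237)]),.052,C))
m=e+.1*u;plan([m[0],m[1],0.12],az-90);plan([m[0],m[1],0.0545],az-90)
```

```text
width [[-0.00104607  0.01499532  0.        ]
 [-0.00104843  0.01515602  0.        ]] az 4.0010259767255585
end [ 0.3877148  -0.40324738  0.07      ] mid [ 0.48747108 -0.39626994  0.07      ]
collar [[ 0.48611183 -0.39660782  0.052     ]]
rails [[ 0.43156981 -0.40021241  0.052     ]
 [ 0.52665437 -0.39343545  0.052     ]]
t 18.2 p [ 0.3971 -0.365   0.2705] yaz -85.99 F [ 0.6  0.4 -0.4] op 86.6 j [-54.  20.  91.   0.  69.  32.]
d [0.088  0.0375 0.1505] rv [-0.   -0.    0.01]
t 18.2 p [ 0.3971 -0.365   0.2705] yaz -85.99 F [ 0.6  0.4 -0.4] op 86.6 j [-54.  20.  91.   0.  69.  32.]
d [0.088  0.0375 0.216 ] rv [-0.   -0.    0.01]
```

apply_moves --motion "0.02 0.008 0.03 0 0 0 0.087;0.045 0.018 0.06 0 0 0 0.087;0.07 0.028 0.09 0 0 0 0.08;0.085 0.036 0.115 0 0 0 0.07;0.087 0.0375 0.14 0 0 0 0.06;0.087 0.0375 0.165 0 0 0 0.055;0.087 0.0375 0.165 0 0 0 0.05;0.087 0.0375 0.165 0 0 0 0.05"

```text
time_s: 19.2
position: [0.4869, -0.3968, 0.1063]
tcp_rot: [[0.998, 0.07, 0.001], [0.07, -0.998, -0.001], [0.001, 0.001, -1.0]]
force: [-0.4, -0.9, 1.0]
opening: 0.584
```

```bash
python3 wl.py w12; python3 -c "
from h import *
plan([.4870,-.3963,.055],-86)"
```

```text
t 19.2 p [ 0.4869 -0.3968  0.1063] yaz -85.99 F [-0.4 -0.9  1. ] op 50.8 j [-49.  39.  87.   0.  54.  37.]
d [ 0.1037 -0.2492  0.0201] rv [ 8.000e-02  1.000e-02 -8.549e+01]
[]
t 19.3 p [ 0.4872 -0.3971  0.107 ] yaz -85.99 F [ 0.   0.2 -0.1] op 50.6 j [-49.  39.  87.   0.  54.  37.]
d [-0.0002 -0.0009  0.052 ] rv [ 0.13 -0.09  0.01]
```

View pics/w12.png

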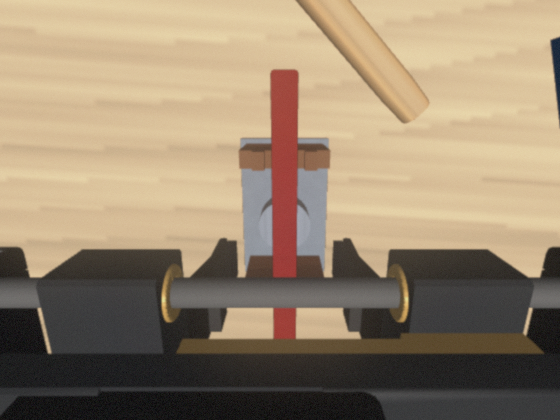

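Run:
```python
from h import *
c=np.load('cw.npy');C=(c[0],c[1][:,0].copy(),c[1][:,1].copy())
im=cv2.imread('pics/w12.png');
hsv=cv2.cvtColor(im,cv2.COLOR_BGR2HSV);m=((hsv[...,0]<8)|(hsv[...,0]>172))&(hsv[...,1]>150)
ys,xs=np.nonzero(m[40:140,240:330]);print('top row',ys.min()+40, xs.min()+240,xs.max()+240)
e=back([(284.5,ys.min()+40-0.5)],.07,C)[0];a=np.radians(4);print(e,e-.1*np.array([np.cos(a),np.sin(a),0]))
```

```text
top row 71 272 296
[ 0.58472284 -0.39021611  0.07      ] [ 0.48496644 -0.39719176  0.07      ]
```

apply_moves --motion "-0.001 -0.001 0.02 0 0 0 0.05;-0.001 -0.001 0.04 0 0 0 0.05;-0.001 -0.001 0.051 0 0 0 0.045;-0.001 -0.001 0.052 0 0 0 0.035;-0.001 -0.001 0.052 0 0 0 0.022;-0.001 -0.001 0.052 0 0 0 0.01;-0.001 -0.001 0.052 0 0 0 0.01;-0.001 -0.001 0.052 0 0 0 0.01"

```text
time_s: 20.3
position: [0.4859, -0.3962, 0.0543]
tcp_rot: [[0.998, 0.07, 0.001], [0.07, -0.998, -0.002], [0.001, 0.002, -1.0]]
force: [-0.3, -1.6, 2.1]
opening: 0.18
```

```bash
python3 wl.py w13
```

```text
t 20.3 p [ 0.4859 -0.3962  0.0543] yaz -85.98 F [-0.3 -1.6  2.1] op 15.6 j [-49.  43.  89.  -0.  48.  37.]
d [ 0.1048 -0.2484 -0.032 ] rv [ 1.300e-01  3.000e-02 -8.548e+01]
[]
```

View pics/w13.png

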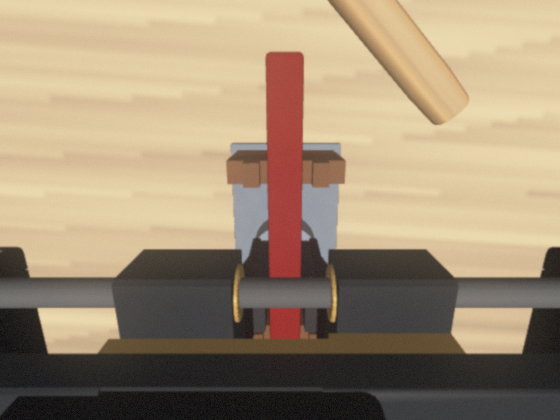

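apply_moves --motion "0 0 -0.01 0 0 0 0.01;0 0 -0.03 0 0 0 0.01;0 0 -0.055 0 0 0 0.01;0 0 -0.08 0 0 0 0.01;0 0 -0.105 0 0 0 0.01;0 0 -0.125 0 0 0 0.01;0 0 -0.135 0 0 0 0.01;0 0 -0.135 0 0 0 0.01"

```text
time_s: 21.4
position: [0.4854, -0.3952, 0.1888]
tcp_rot: [[0.998, 0.07, 0.0], [0.07, -0.998, -0.0], [0.0, 0.0, -1.0]]
force: [0.0, -0.1, -3.4]
opening: 0.183
```

```bash
python3 wl.py w14;python3 -c "
from h import *
plan([.4812,0.0233,.190],-0.9)
im=bot.capture('scene');cv2.imwrite('pics/s14.png',im[:,:,::-1]);crop(im,80,60,330,260,3,'pics/s14a.png')"
```

```text
t 21.4 p [ 0.4854 -0.3952  0.1888] yaz -85.98 F [ 0.  -0.1 -3.4] op 16.0 j [-49.  32.  84.   0.  64.  37.]
d [ 0.1051 -0.2474  0.1028] rv [ 1.000e-02 -0.000e+00 -8.548e+01]
[]
t 21.5 p [ 0.4849 -0.3947  0.1875] yaz -85.99 F [-0.2  1.  -3.4] op 15.5 j [-49.  33.  84.   0.  64.  37.]
d [ 0.0256 -0.4172 -0.0017] rv [-1.500e-01 -2.000e-02 -8.509e+01]
```

View pics/w14.png

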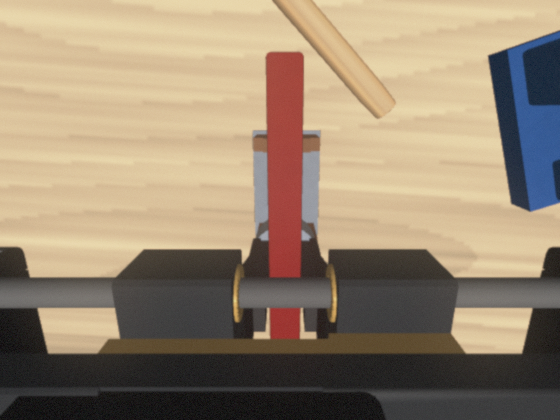

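View pics/s14a.png

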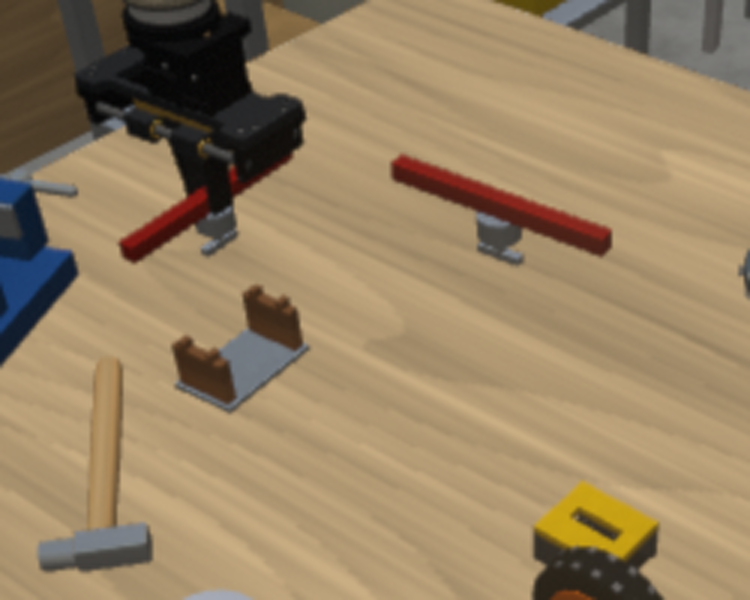

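apply_moves --motion "0.002 -0.02 0 0 0 -5 0.01;0.004 -0.06 0 0 0 -14 0.01;0.007 -0.11 0 0 0 -24 0.01;0.01 -0.16 0 0 0 -34 0.01;0.013 -0.21 0 0 0 -44 0.01;0.016 -0.26 0 0 0 -54 0.01;0.019 -0.31 0 0 0 -64 0.01;0.022 -0.35 0 0 0 -73 0.01"

```text
time_s: 22.55
position: [0.482, -0.0426, 0.1879]
tcp_rot: [[0.219, 0.976, -0.002], [0.976, -0.219, 0.001], [0.0, -0.002, -1.0]]
force: [0.6, -1.2, -2.7]
opening: 0.182
```

```bash
python3 -c "
from h import *
plan([.4812,0.0233,.190],-0.9)"
```

```text
t 22.55 p [ 0.482  -0.0426  0.1879] yaz -12.65 F [ 0.6 -1.2 -2.7] op 15.8 j [-18.  22. 104.   0.  54.  -6.]
d [ 0.0641 -0.0152 -0.0021] rv [ -0.11  -0.04 -11.75]
```

apply_moves --motion "0.02 -0.005 0 0 0 -4 0.01;0.04 -0.010 0 0 0 -8 0.01;0.055 -0.014 0 0 0 -11 0.01;0.064 -0.0155 0 0 0 -12 0.01;0.064 -0.0155 0.02 0 0 -12 0.01;0.064 -0.0155 0.05 0 0 -12 0.01;0.064 -0.0155 0.08 0 0 -12 0.01;0.064 -0.0155 0.08 0 0 -12 0.01"

```text
time_s: 23.55
position: [0.4807, 0.0211, 0.1068]
tcp_rot: [[0.018, 1.0, -0.005], [1.0, -0.018, 0.001], [0.001, -0.005, -1.0]]
force: [0.3, -0.9, -2.4]
opening: 0.181
```

```bash
python3 wl.py w15;python3 -c "
from h import *
plan([.4812,0.0233,.0623],-0.9)
im=bot.capture('scene');cv2.imwrite('pics/s15.png',im[:,:,::-1]);crop(im,220,170,340,290,5,'pics/s15a.png')
plan([.4812,0.0233,.0623],-0.9)
im=bot.capture('top');cv2.imwrite('pics/t15.png',im[:,:,::-1]);crop(im,200,150,370,270,4,'pics/t15a.png')
"
```

```text
t 23.55 p [0.4807 0.0211 0.1068] yaz -1.03 F [ 0.3 -0.9 -2.4] op 15.8 j [-11.  30. 108.  -0.  42. -10.]
d [-0.1604  0.0953  0.0202] rv [-0.3  -0.04 -0.53]
[([0.5607, 0.1017, 0.105], 0.98)]
t 23.65 p [0.4828 0.0208 0.1089] yaz -1.01 F [ 0.5  0.6 -3.3] op 16.0 j [-11.  30. 108.  -0.  42. -10.]
d [ 0.0024 -0.0016  0.0466] rv [ 0.02  0.01 -0.11]
t 23.7 p [0.4832 0.0208 0.1094] yaz -1.01 F [ 0.1  1.  -1.7] op 16.1 j [-11.  30. 108.  -0.  42. -10.]
d [ 0.0025 -0.0021  0.0471] rv [ 0.11  0.02 -0.11]
```

View pics/w15.png

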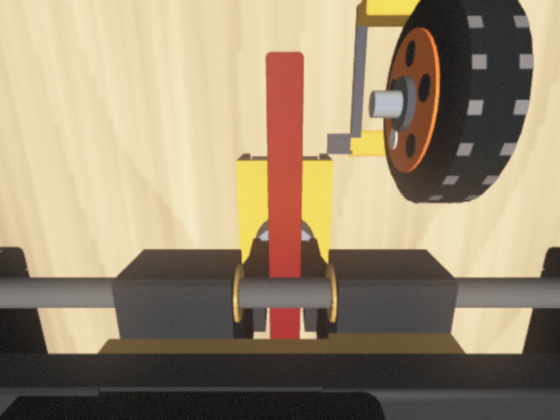

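View pics/s15a.png

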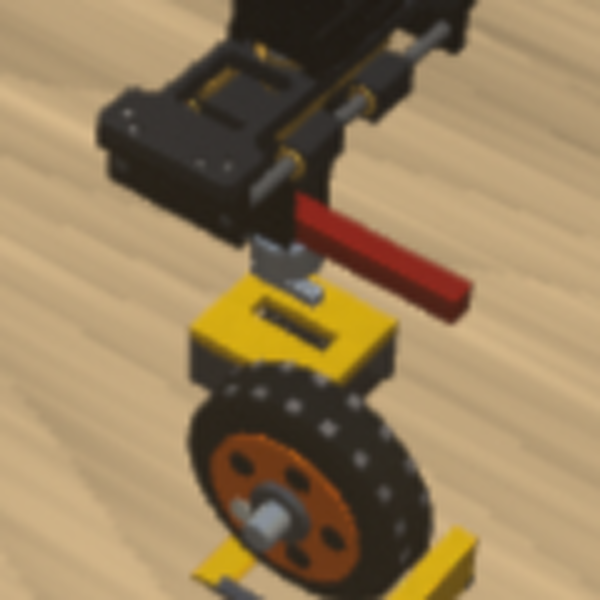

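View pics/t15a.png

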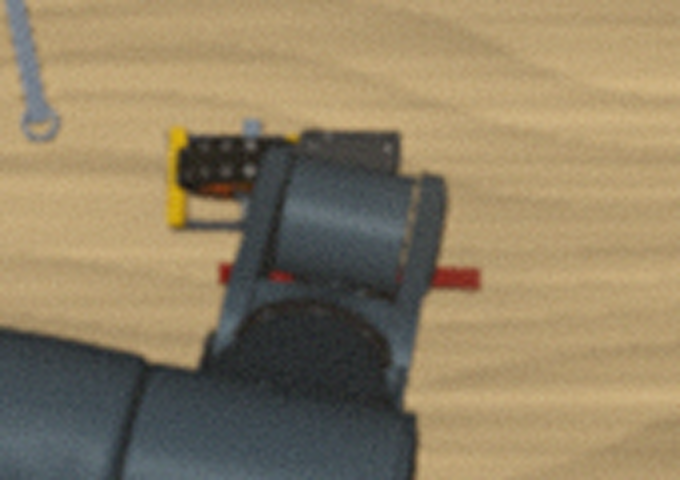

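```bash
python3 -c "
from h import *
plan([.4812,0.0233,.0623],-0.9)
C=cal('wrist');np.save('cw.npy',np.array([C[0],np.c_[C[1],C[2],C[2]]]))
im=bot.capture('wrist');cv2.imwrite('pics/w16.png',im[:,:,::-1]);crop(im,220,40,350,270,3.4,'pics/w16a.png')
plan([.4812,0.0233,.0623],-0.9)
d=np.load('dock.npy');a=d[2];u=np.array([np.cos(a),np.sin(a)]);v=np.array([-u[1],u[0]])
P=[list(d[:2]+x*u+y*v)+[.04] for x,y in((-.038,.058),(-.038,.126),(-.118,.126),(-.118,.058))]
p=proj(P,C);print(p, (p-[220,40])*3.4)
"
```

```text
t 23.75 p [0.4834 0.0208 0.1096] yaz -1.0 F [ 0.7  0.2 -2.1] op 15.5 j [-11.  30. 108.  -0.  42. -10.]
d [ 0.0025 -0.0023  0.0473] rv [ 0.15  0.03 -0.1 ]
t 23.8 p [0.4833 0.0208 0.1097] yaz -1.0 F [-0.4  0.3 -2.1] op 15.8 j [-11.  30. 108.  -0.  42. -10.]
d [ 0.0024 -0.0023  0.0474] rv [ 0.16  0.03 -0.1 ]
[[328.23429673 158.98132123]
 [231.37658798 159.26611521]
 [236.29435704 263.16704429]
 [324.68249666 262.85652321]] [[367.99660887 404.53649219]
 [ 38.68039913 405.50479172]
 [ 55.40081392 758.7679506 ]
 [355.92048864 757.7121789 ]]
```

View pics/w16a.png

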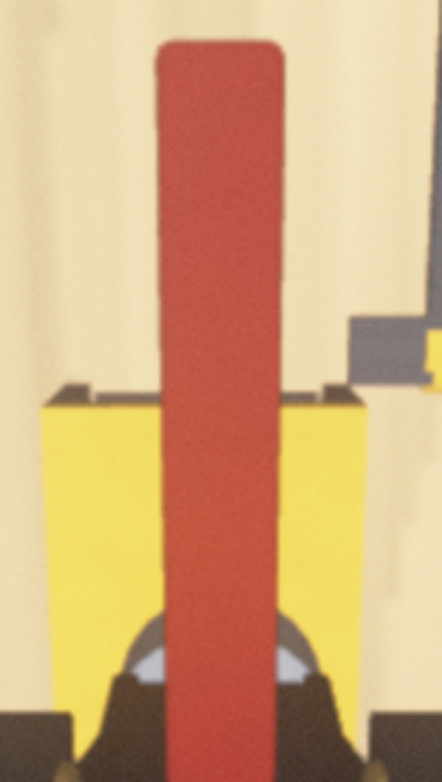

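```bash
python3 -c "
from h import *
c=np.load('cw.npy');C=(c[0],c[1][:,0].copy(),c[1][:,1].copy())
for z in(.123,.125): print(back([(284.7,51.6)],z,C))
# collar top visible ring: sides at crop
print(np.array([(128,670),(316,670)])/3.4+[220,40])
"
```

```text
[[0.48605875 0.11964388 0.123     ]]
[[0.48604706 0.11933352 0.125     ]]
[[257.64705882 237.05882353]
 [312.94117647 237.05882353]]
```

apply_moves --motion "0.0015 -0.001 0 0 0 0 0.01;0.003 -0.002 0 0 0 0 0.01;0.003 -0.002 0 0 0 0 0.01;0.003 -0.002 0.006 0 0 0 0.01;0.003 -0.002 0.012 0 0 0 0.01;0.003 -0.002 0.018 0 0 0 0.01;0.003 -0.002 0.018 0 0 0 0.01;0.003 -0.002 0.018 0 0 0 0.01"

```text
time_s: 24.8
position: [0.4803, 0.0241, 0.0904]
tcp_rot: [[0.017, 1.0, -0.0], [1.0, -0.017, 0.0], [0.0, -0.0, -1.0]]
force: [0.3, -0.2, -3.7]
opening: 0.18
```

```bash
python3 -c "
from h import *
plan([.4812,0.0233,.0623],-0.9)
C=cal('wrist')
im=bot.capture('scene');cv2.imwrite('pics/s17.png',im[:,:,::-1]);crop(im,240,190,310,260,8,'pics/s17a.png')
plan([.4812,0.0233,.0623],-0.9)
"
```

```text
t 24.8 p [0.4803 0.0241 0.0904] yaz -0.99 F [ 0.3 -0.2 -3.7] op 15.6 j [-10.  32. 109.   0.  39.  -9.]
d [-0.0008  0.0009  0.0281] rv [-0.01 -0.   -0.09]
t 24.85 p [0.4804 0.0241 0.0906] yaz -0.99 F [-1.2  0.2 -3.1] op 15.8 j [-10.  32. 109.   0.  39.  -9.]
d [-0.0008  0.0008  0.0283] rv [ 0.01  0.   -0.09]
```

View pics/s17a.png

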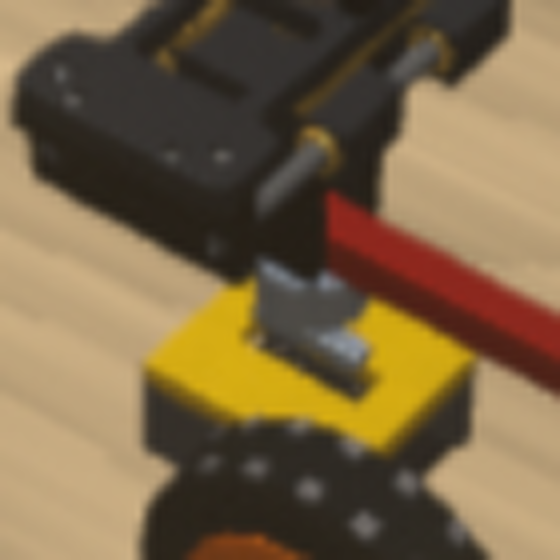

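apply_moves --motion "-0.0005 0.0008 0.002 0 0 0 0.01;-0.0005 0.0008 0.006 0 0 0 0.01;-0.0005 0.0008 0.010 0 0 0 0.01;-0.0005 0.0008 0.014 0 0 0 0.01;-0.0005 0.0008 0.018 0 0 0 0.01;-0.0005 0.0008 0.021 0 0 0 0.01;-0.0005 0.0008 0.023 0 0 0 0.01;-0.0005 0.0008 0.023 0 0 0 0.01"

```text
time_s: 25.85
position: [0.481, 0.0237, 0.0674]
tcp_rot: [[0.017, 1.0, -0.0], [1.0, -0.017, 0.0], [0.0, -0.0, -1.0]]
force: [-0.3, 0.6, -2.8]
opening: 0.178
```

```bash
python3 -c "
from h import *
plan([.4812,0.0233,.0623],-0.9)
im=bot.capture('scene');cv2.imwrite('pics/s18.png',im[:,:,::-1]);crop(im,240,190,310,260,8,'pics/s18a.png')
plan([.4812,0.0233,.0623],-0.9)
"
```

```text
t 25.85 p [0.481  0.0237 0.0674] yaz -0.99 F [-0.3  0.6 -2.8] op 15.5 j [-11.  35. 110.  -0.  36. -10.]
d [-0.0004  0.0002  0.0051] rv [-0.02 -0.   -0.09]
t 25.9 p [0.4811 0.0236 0.0675] yaz -0.99 F [ 0.2 -0.3 -3.5] op 15.6 j [-11.  35. 110.   0.  36. -10.]
d [-0.0003  0.0001  0.0052] rv [-0.   -0.   -0.09]
```

View pics/s18a.png

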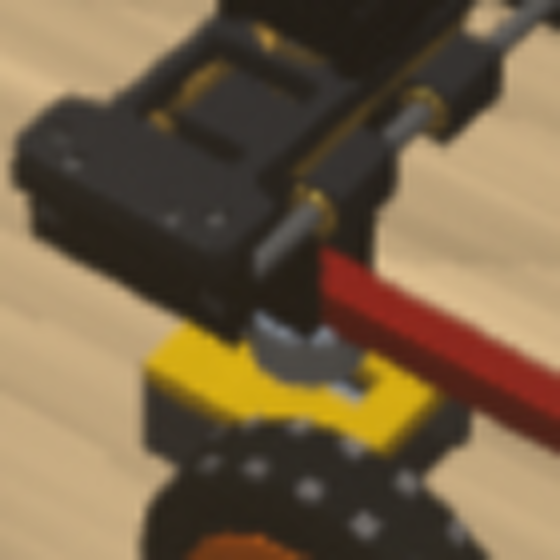

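apply_moves --motion "0 0 0.002 0 0 0 0.01;0 0 0.004 0 0 0 0.01;0 0 0.004 0 0 -3 0.01;0 0 0.004 0 0 -9 0.01;0 0 0.004 0 0 -17 0.01;0 0 0.004 0 0 -25 0.01;0 0 0.004 0 0 -33 0.01;0 0 0.004 0 0 -40 0.01"

```text
time_s: 26.9
position: [0.481, 0.0237, 0.0635]
tcp_rot: [[-0.633, 0.774, -0.0], [0.774, 0.633, -0.0], [-0.0, -0.0, -1.0]]
force: [-0.2, -0.5, -3.1]
opening: 0.179
```

```bash
python3 -c "
from h import *
plan([.4812,0.0236,.0632],89.1)
"
```

```text
t 26.9 p [0.481  0.0237 0.0635] yaz 39.25 F [-0.2 -0.5 -3.1] op 15.6 j [-11.  35. 110.  -0.  35. -50.]
d [-0.0001  0.0001  0.0003] rv [ -0.    -0.   -49.85]
```

apply_moves --motion "0 0 0 0 0 -8 0.01;0 0 0 0 0 -16 0.01;0 0 0 0 0 -24 0.01;0 0 0 0 0 -32 0.01;0 0 0 0 0 -40 0.01;0 0 0 0 0 -46 0.01;0 0 0 0 0 -50 0.01;0 0 0 0 0 -50 0.01"

```text
time_s: 27.9
position: [0.481, 0.0237, 0.0635]
tcp_rot: [[-1.0, 0.018, -0.0], [0.018, 1.0, 0.0], [0.0, 0.0, -1.0]]
force: [1.0, 0.0, -2.4]
opening: 0.181
```

apply_moves --motion "0 0 0 0 0 0 0.01;0 0 0.0005 0 0 0 0.01;0 0 0.001 0 0 0 0.01;0 0 0.001 0 0 0 0.01;0 0 0.001 0 0 0 0.01;0 0 0.001 0 0 0 0.01;0 0 0.001 0 0 0 0.01;0 0 0.001 0 0 0 0.01"

```text
time_s: 28.9
position: [0.481, 0.0237, 0.0626]
tcp_rot: [[-1.0, 0.017, -0.0], [0.017, 1.0, 0.0], [0.0, 0.0, -1.0]]
force: [0.5, -0.4, -3.0]
opening: 0.181
```

```bash
python3 wl.py w19; python3 -c "
from h import *
plan([.4812,0.0236,.0622],89.1)
im=bot.capture('scene');cv2.imwrite('pics/s19.png',im[:,:,::-1]);crop(im,200,160,340,300,5,'pics/s19a.png')
"
```

```text
t 28.9 p [0.481  0.0237 0.0626] yaz 89.01 F [ 0.5 -0.4 -3. ] op 15.8 j [ -11.   35.  110.    0.   35. -100.]
d [-0.0948 -0.1631 -0.0234] rv [ 0.   -0.   89.51]
[([0.5565, 0.1427, 0.0401], 0.76)]
t 29.0 p [0.481  0.0237 0.0626] yaz 89.01 F [-0.  -0.7 -3.6] op 15.9 j [ -11.   35.  110.    0.   35. -100.]
d [-0.0002 -0.      0.0004] rv [ 0.   -0.   -0.09]
```

View pics/w19.png

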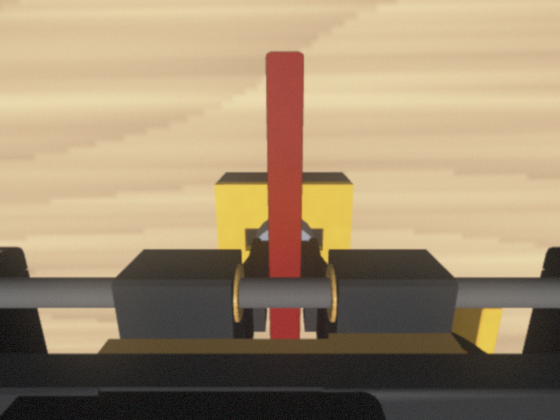

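View pics/s19a.png

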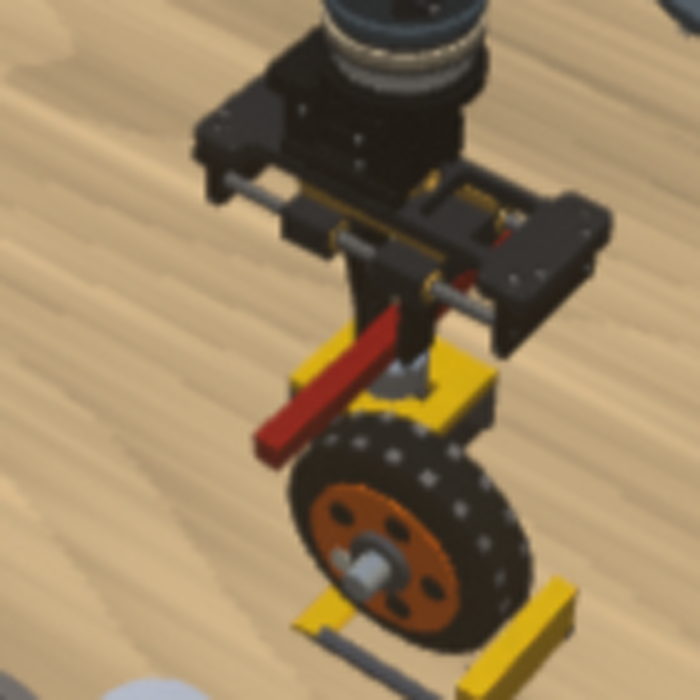

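apply_moves --motion "0 0 0.0003 0 0 0 0.01;0 0 0.0006 0 0 0 0.01;0 0 0.0009 0 0 0 0.01;0 0 0.0012 0 0 0 0.01;0 0 0.0015 0 0 0 0.01;0 0 0.0015 0 0 0 0.01;0 0 0.0015 0 0 0 0.01;0 0 0.0015 0 0 0 0.01"

```text
time_s: 30.05
position: [0.4811, 0.0236, 0.0622]
tcp_rot: [[-1.0, 0.017, 0.001], [0.017, 1.0, -0.0], [-0.001, -0.0, -1.0]]
force: [-2.3, 0.2, 10.6]
opening: 0.184
```

```bash
python3 -c "
from h import *
plan([.4812,0.0236,.0622],89.1)
"
```

```text
t 30.05 p [0.4811 0.0236 0.0622] yaz 89.02 F [-2.3  0.2 10.6] op 16.0 j [ -11.   35.  110.   -0.   35. -100.]
d [-0.0001 -0.      0.    ] rv [-0.01  0.04 -0.08]
```

apply_moves --motion "0 0 -0.0008 0 0 0 0.01;0 0 -0.0008 0 0 0 0.018;0 0 -0.0008 0 0 0 0.022;0 0 -0.0008 0 0 0 0.03;0 0 -0.0008 0 0 0 0.04;0 0 -0.0008 0 0 0 0.045;0 0 -0.006 0 0 0 0.045;0 0 -0.015 0 0 0 0.045"

```text
time_s: 31.05
position: [0.4808, 0.0237, 0.0763]
tcp_rot: [[-1.0, 0.017, -0.001], [0.017, 1.0, 0.0], [0.001, 0.0, -1.0]]
force: [0.5, -0.1, 0.3]
opening: 0.512
```

apply_moves --motion "0 0 -0.03 0 0 0 0.045;0 0 -0.06 0 0 0 0.05;0 0 -0.10 0 0 0 0.06;0 0 -0.14 0 0 0 0.07;0.04 0 -0.18 0 0 0 0.08;0.08 0 -0.20 0 0 0 0.08;0.10 0 -0.20 0 0 0 0.08;0.10 0 -0.20 0 0 0 0.08"

```text
time_s: 32.05
position: [0.3796, 0.0257, 0.2768]
tcp_rot: [[-1.0, 0.017, 0.001], [0.017, 1.0, -0.0], [-0.001, -0.0, -1.0]]
force: [-0.1, 0.6, -0.0]
opening: 0.914
```

```bash
python3 wl.py w20; python3 -c "
from h import *
im=bot.capture('scene');cv2.imwrite('pics/s20.png',im[:,:,::-1]);crop(im,200,160,340,300,5,'pics/s20a.png')
im=bot.capture('top');cv2.imwrite('pics/t20.png',im[:,:,::-1])
"
```

```text
t 32.05 p [0.3796 0.0257 0.2768] yaz 89.0 F [-0.1  0.6 -0. ] op 79.5 j [ -13.    6.  110.    0.   64. -102.]
d [-0.1961 -0.1632  0.191 ] rv [4.00e-02 5.00e-02 8.95e+01]
[([0.5613, 0.0884, 0.0918], 0.78), ([0.4746, 0.0395, 0.0443], 0.73)]
```

View pics/w20.png

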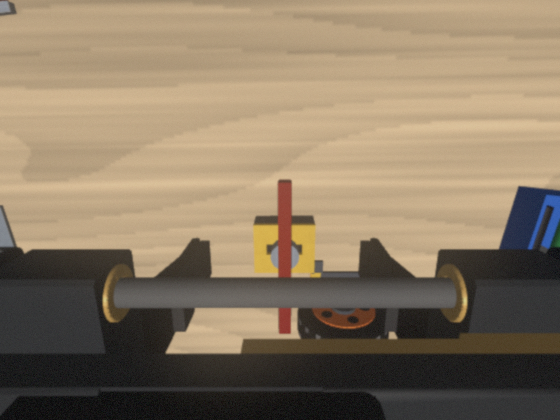

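View pics/s20a.png

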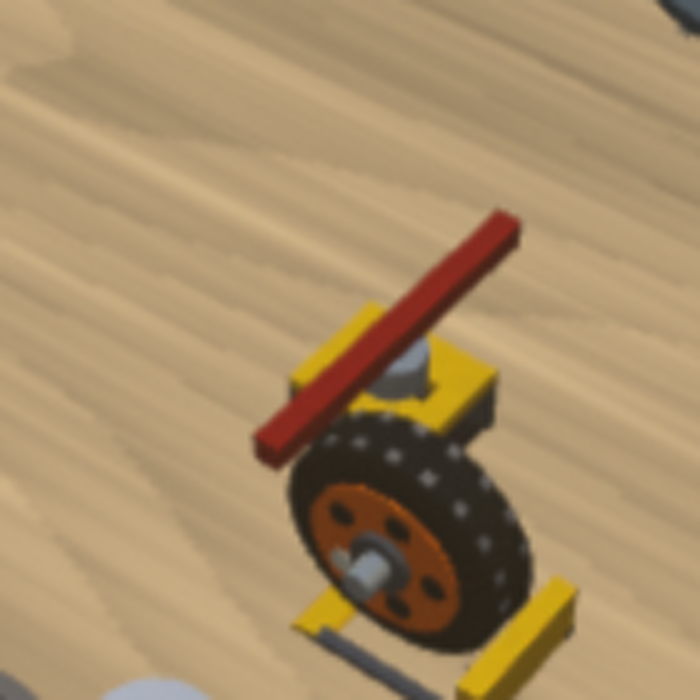

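View pics/t20.png

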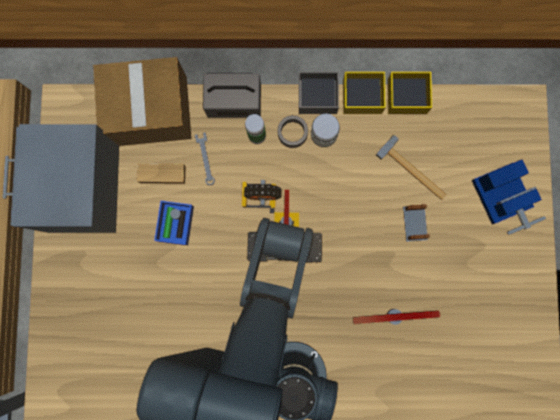

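```bash
python3 -c "
from rig import bot
print(bot.hand_in())"
```

```text
the job is handed in; nothing more can be done
None
```

The job is done and handed in, at about 32 s of the 72 s allowed.

- **Wheel:** I turned it about 2.7° on the spot by the tyre's sides. I then pushed it by both axle stubs, rolling straight over the sill into the dock. The last pictures show it upright between the sill and the end stop.
- **Keeper:** I took the 200 mm one from its rest, not the roughly 270 mm look-alike lying free. Its head went down through the slot without touching. I turned it 90° counter-clockwise and set it down; the push-back of about 10 N showed that the collar was seated. The last pictures show its bar across the dock's entrance behind the wheel, with the gripper clear.
- **Other things:** they look unmoved in the before and after top pictures. I compared them by eye and did not measure them.

**Disagreements:**
- The top camera put the dock about 3 mm off in x from the wrist camera. I trusted the wrist camera, and the clean insertion bears that out.
- The two ends of the keeper's bar gave centres 2.5 mm apart along it. I used a value between them, close to the collar's measured centre.

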